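# Start the cooling timers in order

## Robot

A 7-joint arm with a two-finger parallel gripper is mounted at the origin on the work surface. World frame = base frame: x ahead of the robot, y to its left, z up, the work surface at z = 0. Lengths are in mm, angles in rad, forces in N, time in s.
With the tool pointing down it reaches from about 425 to 875 mm from the base axis. Payload 8.4 kg.
Tool frame: the origin (TCP) lies midway between the tips of the shut fingers; the grasp point (between the pads) lies manip.hold_point_z behind it (manip.hold_point_z is the distance from the TCP to the grasp point, in mm); z points along the fingers, y is the line along which they close (so a half turn about z gives the same grasp; the last joint's range is limited). The gripper opens to 87 mm and grips with 3 to 60 N. Pads are 19 mm wide; open, the fingers measure 117 mm over their backs; the gripper's body (75 mm by 190 mm) begins 51 mm behind the grasp point.
Start: joints at [1.185, 0.333, 0.04, 1.465, -0.013, 1.343, -0.059], TCP at [183.853, -623.427, 222.546] pointing down, gripper open.
Joint ranges: [-2.58, 2.58], [-0.38, 2.09], [-1.3, 1.39], [0.25, 2.4], [-1.5, 4.64], [0.08, 2.09], [-2.65, 2.65]. Speed limits (rad/s): [2.22, 2.22, 2.79, 2.79, 3.14, 3.14, 3.14].

## Interface

Orientations are given as a 3x3 rotation matrix whose columns are the frame's x, y, z axes.
In Python, from bench import manip, inverse_kinematics, optics gives the robot as it stands. Calls block until the motion is done:
- manip.movep(position, orientation): joint-space move of the TCP to a pose.
- manip.movel(position, max_speed=150, frame=None, force_limit=None): straight line of the TCP; frame=None keeps the orientation; max_speed is the mean speed in mm/s. With force_limit (N) it stops when the force on the tool has changed by that much, and returns True; else False.
- manip.move_joints(angles): joint-space move.
- manip.move_gripper(opening, grip_force=None): finger opening in mm; grip_force is the grip in N (None keeps the last); returns when the fingers have stopped.
- manip.pause(seconds).
- inverse_kinematics(position, orientation): joint angles nearest the present ones, or None.
- manip.get_obs(): the state.
- optics.camera(name): name is "scene" or "side" or "wrist"; returns a dict with "pixels" (420x560x3 uint8, blue, green, red), "fx", "fy", "cx", "cy" (pixels), "k1" (the pictures are not rectified: a ray, as slopes to the right and down, at radius r is drawn at 1 + k1 r^2 times it, then the intrinsics apply), "R" (3x3) and "t" (3): a world point X has camera coordinates R X + t. Camera axes: x right, y down, z forward; pixel columns grow to the right and rows downward; lengths in mm; the calibration is good to about 2 mm. A picture is of the moment at which its call begins. There is no depth.
A pose or a line that the arm cannot do raises manip.MotionError and nothing moves.
- manip.hand_in(): hands the job in; it is judged then, once.
The state is a dict: "t": time; "q": joint angles; "qd": joint speeds; "effort": joint torques, N m; "tcp_pos": TCP position; "eef_rot": TCP orientation; "wrist_force": force on the tool from outside, world axes, zero at the start; "ft_torque": the same for the moment, N m; "grip_width": finger opening in mm; "grip_force": force on a finger pad.
Only numpy, scipy, OpenCV 4.12 (cv2) and the standard library are available. Lean on these libraries where they do the work, as an engineer would, in place of code of your own. Each camera call takes 0.05 s, during which the arm holds its last target. There are 200 camera calls.

## Task

Three loaves came out of the oven one after another; start their cooling timers in that order by lightly pressing each coloured cap all the way in, where it stays: first the blue timer, then the yellow, then the green. Do not press the red timer, do not pick up, tip or push any timer out of its place, and leave everything else on the counter where it stands.

Things in the scene. Friction and masses are not known exactly. Their poses are not given: they have to be found in the camera images.
- timer_blue: the blue timer: a loose round puck, white base 72 mm across and 26 mm tall with a blue cap on top, about 0.27 kg, standing on the counter; origin at the centre of its underside, z up. It must stay where it stands
- press_blue (a point): centre of the top face of the blue cap (46 mm across), on the timer's axis: 44 mm above the counter with the cap up (not started), 32 mm with the cap at the bottom of its travel; moves with the cap. The top is soft rubber: while pushed it sinks about 1 mm for every 4 N (at most 5 mm) and springs back when let go
- cap_blue (a joint): how far the blue cap has been pushed straight down into its base, m: 0 up (not started), 0.012 at the hard bottom stop; it counts as pressed in from 0.009. About 4 N on the cap moves it, with friction and no spring: it stays wherever it is left and does not come back up. Pushing on hard against the bottom stop is not a light press
- timer_yellow: the yellow timer: a loose round puck, white base 72 mm across and 26 mm tall with a yellow cap on top, about 0.27 kg, standing on the counter; origin at the centre of its underside, z up. It must stay where it stands
- press_yellow (a point): centre of the top face of the yellow cap (46 mm across), on the timer's axis: 44 mm above the counter with the cap up (not started), 32 mm with the cap at the bottom of its travel; moves with the cap. The top is soft rubber: while pushed it sinks about 1 mm for every 4 N (at most 5 mm) and springs back when let go
- cap_yellow (a joint): how far the yellow cap has been pushed straight down into its base, m: 0 up (not started), 0.012 at the hard bottom stop; it counts as pressed in from 0.009. About 4 N on the cap moves it, with friction and no spring: it stays wherever it is left and does not come back up. Pushing on hard against the bottom stop is not a light press
- timer_green: the green timer: a loose round puck, white base 72 mm across and 26 mm tall with a green cap on top, about 0.27 kg, standing on the counter; origin at the centre of its underside, z up. It must stay where it stands
- press_green (a point): centre of the top face of the green cap (46 mm across), on the timer's axis: 44 mm above the counter with the cap up (not started), 32 mm with the cap at the bottom of its travel; moves with the cap. The top is soft rubber: while pushed it sinks about 1 mm for every 4 N (at most 5 mm) and springs back when let go
- cap_green (a joint): how far the green cap has been pushed straight down into its base, m: 0 up (not started), 0.012 at the hard bottom stop; it counts as pressed in from 0.009. About 4 N on the cap moves it, with friction and no spring: it stays wherever it is left and does not come back up. Pushing on hard against the bottom stop is not a light press
- timer_red: the red timer: a loose round puck, white base 72 mm across and 26 mm tall with a red cap on top, about 0.27 kg, standing on the counter; origin at the centre of its underside, z up. It must stay where it stands
- press_red (a point): centre of the top face of the red cap (46 mm across), on the timer's axis: 44 mm above the counter with the cap up (not started), 32 mm with the cap at the bottom of its travel; moves with the cap. The top is soft rubber: while pushed it sinks about 1 mm for every 4 N (at most 5 mm) and springs back when let go
- cap_red (a joint): how far the red cap has been pushed straight down into its base, m: 0 up (not started), 0.012 at the hard bottom stop; it counts as pressed in from 0.009. About 4 N on the cap moves it, with friction and no spring: it stays wherever it is left and does not come back up. Pushing on hard against the bottom stop is not a light press
- jam_jar: bystander: amber jam jar with a steel cap, 62 mm across, 85 mm tall; origin at the centre of its underside, on the counter
- salt_shaker: bystander: steel salt shaker, 44 mm across, 70 mm tall; origin at the centre of its underside, on the counter
- mug: bystander: white ceramic mug, 76 mm across, 85 mm tall, handle to its +y; origin at the centre of its underside, on the counter
- slice: bystander: buttered slice of bread lying flat, oval, 86 x 142 mm, 15 mm thick; origin at the centre of its underside, on the counter
- knife: bystander: table knife lying flat along its y, about 205 mm long, 10 mm tall; origin at the centre of its underside, on the counter
- butter_dish: bystander: blue butter dish 130 x 170 mm with a block of butter, 56 mm tall; origin at the centre of its underside, on the counter

How it is judged:
By the outcome, as a careful person would: the job done as asked, in the order asked, and still so for the second after the job is handed in, with the robot touching nothing.
It also fails if it takes over 45 s, if anything falls off the work surface, if the arm or the gripper's body presses on something with over 40 N, if the wrist force passes 120 N, or if a joint passes its speed limit or range.

## Working session

There is one attempt and no reset: what is moved stays moved. The work goes in short steps, each a Python script; the robot and the scene stay as the last script left them, time stands still between calls to the robot, and variables do not carry over. Pictures are saved under pics/ and viewed, at most 10 in all, crops included, and the job is handed in when it is done.

```bash
mkdir -p pics; ls; python3 - <<'E'
from bench import manip, optics
import cv2
for n in ("scene","side"):
    c=optics.camera(n); cv2.imwrite(f"pics/{n}0.png",c["pixels"]); print(n,c["fx"],c["k1"],c["R"],c["t"])
o=manip.get_obs();print(o["t"],o["tcp_pos"],o["eef_rot"],o["wrist_force"],o["grip_width"],manip.hold_point_z)
E
```

```text
pics
scene 542.0149112805061 -0.1686173756736848 [[ 0.776841    0.62955851  0.01319615]
 [ 0.32937343 -0.3883895  -0.86061997]
 [-0.53668538  0.67291134 -0.50907674]] [-422.38335357 -146.9175793  1592.02824886]
side 442.93954454482054 0.029139329415028718 [[-0.72590163 -0.68777223  0.00601516]
 [-0.53623987  0.56044856 -0.63114516]
 [ 0.43071293 -0.46137487 -0.77564142]] [383.89370681 400.05034031 874.93983951]
0.1 [ 183.72129866 -623.05286182  221.76142688] [[ 9.59160471e-01  2.82862032e-01 -5.12212400e-04]
 [ 2.82862478e-01 -9.59159489e-01  1.37594230e-03]
 [-1.02091549e-04 -1.46463513e-03 -9.99998922e-01]] [-1.02865289 -0.49028924 -0.4611119 ] 87.27969806035847 18.700000000000003
```

View pics/scene0.png

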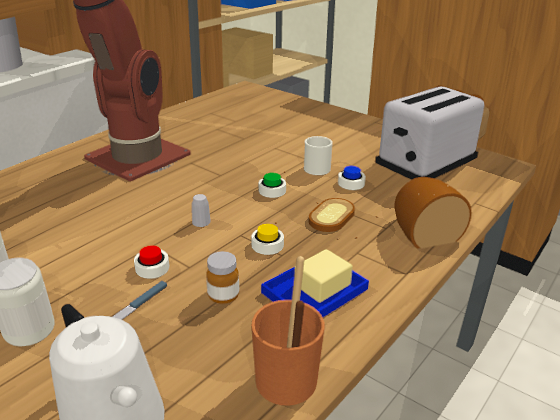

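View pics/side0.png

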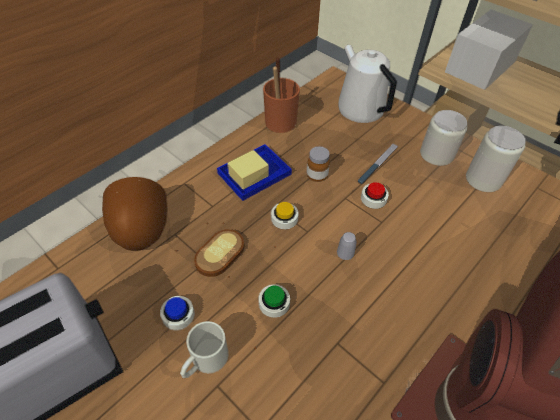

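The scene view shows blue at (351,173), yellow (267,234), green (272,181) and red (150,256). In the side view they are at (176,308), (285,211), (274,297) and (376,190). The mug stands beside blue and green, and the butter dish is also blue.

```bash
cat > h.py <<'E'
import cv2, numpy as np
HUE=dict(blue=(110,130),yellow=(20,34),green=(50,75),red=(0,6))
def rays(c,px):
    K=np.array([[c["fx"],0,c["cx"]],[0,c["fy"],c["cy"]],[0,0,1]])
    u=cv2.undistortPoints(np.asarray(px,float).reshape(-1,1,2),K,np.array([c["k1"],0,0,0,0]),).reshape(-1,2)
    # iterate for the one-parameter model drawn = ray*(1+k1 r^2)
    d=(np.asarray(px,float).reshape(-1,2)-[c["cx"],c["cy"]])/[c["fx"],c["fy"]]
    for _ in range(30): u=d/(1+c["k1"]*(u**2).sum(1,keepdims=True))
    R=np.array(c["R"]); return -R.T@np.array(c["t"]), np.c_[u,np.ones(len(u))]@R
def plane(c,px,z):
    o,d=rays(c,px); return o+d*((z-o[2])/d[:,2])[:,None]
def cap(c,name,near,rad=22,z=44):
    """top face: bright part of the colour blob near a pixel -> centre, diameters on the plane z"""
    hsv=cv2.cvtColor(c["pixels"],cv2.COLOR_BGR2HSV); lo,hi=HUE[name]
    m=cv2.inRange(hsv,(lo,140,60),(hi,255,255)); w=np.zeros_like(m); cv2.circle(w,tuple(map(int,near)),rad,255,-1); m&=w
    V=hsv[...,2]; th,_=cv2.threshold(V[m>0].reshape(-1,1),0,255,cv2.THRESH_OTSU)
    out=[]
    for mm in (m,np.where(V>th,m,0).astype(np.uint8)):
        k=max(cv2.findContours(mm,cv2.RETR_EXTERNAL,cv2.CHAIN_APPROX_NONE)[0],key=cv2.contourArea)
        P=plane(c,k.reshape(-1,2),z)[:,:2].astype(np.float32)
        (x,y),(a,b),_=cv2.fitEllipse(P); out.append([x,y,a,b])
    return np.round(out,1),th
E
python3 - <<'E'
from bench import optics
from h import *
N=dict(scene=dict(blue=(351,173),yellow=(267,234),green=(272,181),red=(150,256)),side=dict(blue=(176,308),yellow=(285,211),green=(274,297),red=(376,190)))
for n in N:
    c=optics.camera(n)
    for k,p in N[n].items(): print(n,k,*[x.tolist() if hasattr(x,'tolist') else x for x in cap(c,k,p)])
    if n=="scene": A=c["pixels"][130:290,120:390]
    else: B=c["pixels"][170:340,140:410]
cv2.imwrite("pics/crop.png",np.vstack([cv2.resize(A,(480,290),interpolation=0),cv2.resize(B,(480,300),interpolation=0)]))
E
```

```text
scene blue [[586.7, 248.7, 45.5, 73.8], [578.3, 263.4, 38.9, 40.2]] 173.0
scene yellow [[600.7, -113.2, 47.1, 70.9], [599.9, -112.0, 45.4, 68.7]] 147.0
scene green [[452.1, 81.8, 44.4, 72.2], [442.9, 93.6, 39.1, 41.4]] 136.0
scene red [[472.9, -332.2, 45.7, 65.8], [463.6, -325.4, 40.5, 43.2]] 193.0
side blue [[574.2, 267.6, 44.7, 51.3], [578.1, 266.2, 40.3, 43.9]] 130.0
side yellow [[589.5, -97.4, 45.7, 56.4], [591.8, -98.9, 40.4, 53.3]] 152.0
side green [[440.3, 99.2, 43.7, 50.2], [442.2, 96.8, 40.5, 44.9]] 99.0
side red [[459.8, -317.4, 42.8, 57.4], [462.9, -323.5, 40.3, 42.7]] 149.0
```

View pics/crop.png

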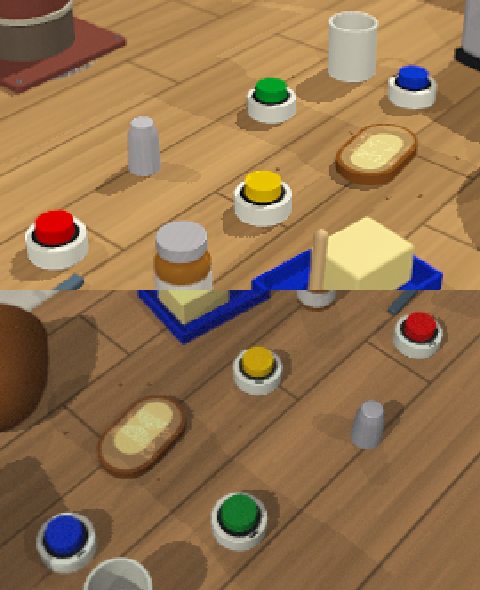

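The crop confirms that four coloured caps sit on white bases, all raised and unobstructed. The toaster is close to blue, so I'll check its clearance and the kettle's.

```bash
python3 - <<'E'
from bench import optics,inverse_kinematics,manip
from h import *
c=optics.camera("scene"); print("toaster base, crock, loaf, mug",plane(c,[(378,165),(420,184),(477,152),(287,398),(430,245),(318,172)],0)[:,:2].round())
c=optics.camera("side"); print("toaster, kettle,loaf",plane(c,[(118,365),(362,115),(135,245),(30,410)],0)[:,:2].round())
q0=manip.get_obs()["q"]
for n,p in dict(blue=(578,265),yellow=(592,-102),green=(443,95)).items():
    for a in (-60,-30,0,30,60,90):
        a_=np.radians(a);s,k=np.sin(a_),np.cos(a_)
        R=np.array([[k,s,0],[s,-k,0],[0,0,-1.]])
        q=[inverse_kinematics([*p,z],R) for z in (200,29)]
        print(n,a,[None if x is None else np.round(x,2).tolist() for x in q])
E
```

```text
toaster base, crock, loaf, mug [[ 577.  413.]
 [ 724.  388.]
 [ 769.  705.]
 [ 890. -408.]
 [ 875.  134.]
 [ 470.  263.]]
toaster, kettle,loaf [[ 581.  422.]
 [ 701. -593.]
 [ 808.  220.]
 [ 631.  587.]]
blue -60 [[-1.37, 0.65, 1.32, 1.57, -0.64, 1.42, -2.62], [-1.32, 0.84, 1.21, 1.74, -0.85, 1.19, -2.48]]
blue -30 [[-1.12, 0.4, 0.82, 1.56, -0.3, 1.31, -2.36], [-0.97, 0.54, 0.62, 1.72, -0.36, 1.0, -2.32]]
blue 0 [[0.19, 0.47, -0.93, 1.49, 0.38, 1.37, -2.34], [0.13, 0.62, -0.84, 1.66, 0.51, 1.09, -2.43]]
blue 30 [[0.2, 0.48, -0.95, 1.49, 0.39, 1.37, -1.83], [0.07, 0.59, -0.75, 1.67, 0.45, 1.07, -1.87]]
blue 60 [[0.29, 0.55, -1.12, 1.49, 0.5, 1.41, -1.37], [0.1, 0.61, -0.8, 1.66, 0.48, 1.08, -1.37]]
blue 90 [[0.32, 0.58, -1.18, 1.49, 0.54, 1.43, -0.88], [0.14, 0.63, -0.86, 1.66, 0.53, 1.1, -0.87]]
yellow -60 [[0.41, 0.27, -0.38, 1.6, 0.11, 1.28, -2.6], [0.34, 0.43, -0.29, 1.78, 0.15, 0.96, -2.63]]
yellow -30 [[0.45, 0.28, -0.43, 1.6, 0.12, 1.29, -2.09], [0.4, 0.44, -0.37, 1.77, 0.19, 0.97, -2.14]]
yellow 0 [[0.48, 0.28, -0.47, 1.6, 0.13, 1.29, -1.58], [0.43, 0.44, -0.41, 1.77, 0.21, 0.
[... 187 characters left out ...]
, 1.77, 0.26, 0.98, -0.63]]
yellow 90 [[0.57, 0.3, -0.58, 1.6, 0.17, 1.29, -0.03], [0.53, 0.47, -0.54, 1.77, 0.28, 0.99, -0.12]]
green -60 [None, [-1.4, 0.33, 1.25, 2.18, -0.41, 0.9, -2.53]]
green -30 [[0.72, -0.02, -0.99, 1.91, -0.02, 1.24, -2.36], [0.54, 0.26, -0.92, 2.1, 0.26, 0.9, -2.62]]
green 0 [[0.71, -0.02, -0.98, 1.91, -0.02, 1.24, -1.84], [0.49, 0.24, -0.87, 2.1, 0.24, 0.89, -2.08]]
green 30 [[0.74, -0.02, -1.01, 1.91, -0.02, 1.24, -1.32], [0.54, 0.26, -0.92, 2.1, 0.26, 0.9, -1.57]]
green 60 [[0.73, -0.02, -1.01, 1.91, -0.02, 1.24, -0.79], [0.57, 0.27, -0.95, 2.1, 0.28, 0.9, -1.06]]
green 90 [[0.73, -0.02, -1.0, 1.91, -0.02, 1.24, -0.27], [0.57, 0.27, -0.95, 2.1, 0.28, 0.9, -0.54]]
```

```bash
python3 - <<'E'
from bench import manip,optics
import cv2,numpy as np
R=np.array([[0,1,0],[1,0,0],[0,0,-1.]])
manip.movep([592,-102,230],R); manip.move_gripper(0)
c1=optics.camera("wrist"); w1=manip.get_obs()
manip.movep([578,265,200],R)
c2=optics.camera("wrist"); o=manip.get_obs()
print(o["t"],o["tcp_pos"],o["wrist_force"],w1["tcp_pos"],w1["wrist_force"],o["grip_width"])
np.save("wy.npy",c1,allow_pickle=True);np.save("wb.npy",c2,allow_pickle=True)
cv2.imwrite("pics/w.png",np.vstack([cv2.resize(c["pixels"],(400,300)) for c in(c1,c2)]))
E
```

```text
5.6583 [579.0286145  262.97370583 199.97265906] [-0.48801798  0.3331392  -0.76412781] [ 592.00182483 -102.04212107  229.98873639] [0.56002255 0.34084091 0.90326696] 0.7108458394440109
```

View pics/w.png

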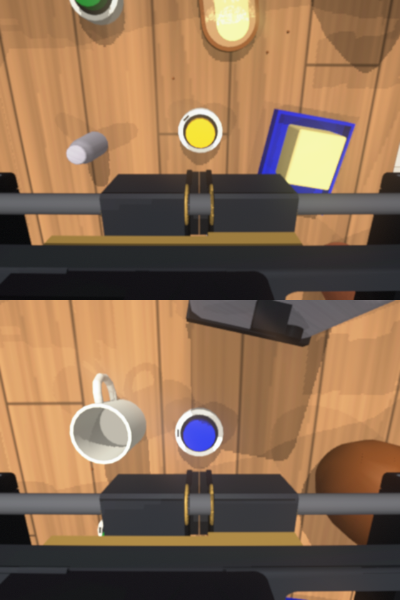

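The wrist views show both caps unobstructed, yellow at about (280,185) in full-resolution pixels and blue at (279,186). I'll refine their positions and press blue.

```bash
cat > press.py <<'E'
from bench import manip
import numpy as np
R=np.array([[0,1,0],[1,0,0],[0,0,-1.]])
def press(x,y,limit=7.0):
    manip.movel([x,y,50],120,frame=R); manip.pause(.3)
    f0=manip.get_obs()["wrist_force"][2]
    hit=manip.movel([x,y,29.5],8,frame=R,force_limit=limit)
    o=manip.get_obs(); print("press",hit,np.round(o["tcp_pos"],2),o["wrist_force"][2]-f0,round(o["t"],2))
    return o["tcp_pos"][2]
E
python3 - <<'E'
from h import *
from press import *
cy=np.load("wy.npy",allow_pickle=True).item();cb=np.load("wb.npy",allow_pickle=True).item()
ry=cap(cy,"yellow",(280,185),40)[0]; rb=cap(cb,"blue",(279,186),40)[0]; print(ry,rb)
x,y=rb[0][:2]
assert np.hypot(x-578,y-265)<6 and 42<rb[0][2]<50
press(x,y)
E
```

```text
[[ 594.3 -101.4   46.4   46.7]
 [ 594.2 -102.    43.7   45.1]] [[579.5 266.1  43.8  45.4]
 [579.3 265.5  41.3  43.8]]
press True [579.57 266.13  30.86] 6.979021543830393 9.53
```

```bash
python3 - <<'E'
from h import *
from press import *
from bench import optics
manip.movel([579.5,266.1,200],150)
c=optics.camera("wrist"); print(cap(c,"blue",(279,186),40)[0], cap(c,"blue",(279,186),40,z=32)[0],c["t"])
manip.movep([594.3,-101.6,120],R); press(594.3,-101.6); manip.movel([594.3,-101.6,150],150)
manip.movep([443,95,200],R); manip.pause(.3)
g=optics.camera("wrist"); np.save("wg.npy",g,allow_pickle=True); o=manip.get_obs(); print(o["t"],o["tcp_pos"])
r=cap(g,"green",(279,186),45)[0]; print(r)
cs=optics.camera("side")
cv2.imwrite("pics/p2.png",np.vstack([cv2.resize(g["pixels"],(400,290)),cv2.resize(cs["pixels"][170:340,140:410],(400,290))]))
E
```

```text
[[579.5 268.   41.9  43.4]
 [577.7 265.4  32.7  44.2]] [[579.5 265.3  43.5  45. ]
 [577.6 262.6  33.9  45.8]] [-579.06569585  229.5692649   439.44308772]
press True [ 594.37 -101.58   30.8 ] 7.805928479287272 15.47
17.7667 [443.25802685  94.66401894 199.83445452]
[[443.5  95.3  41.7  43.9]
 [446.2  89.5  25.3  42.4]]
```

View pics/p2.png

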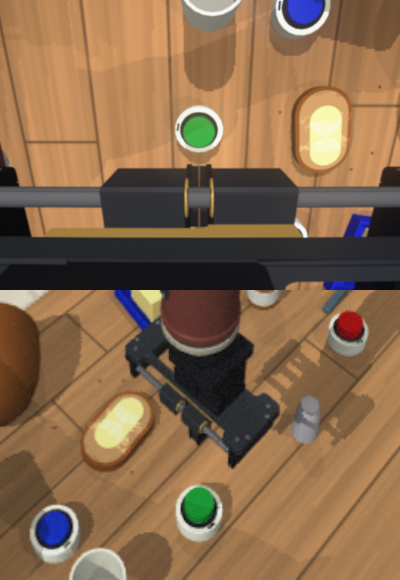

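Blue's cap now sits low in its base at (55,527) in the lower panel, and its base has not moved. Green is unobstructed at (200,130) in the upper panel. I'll press green and check all four timers.

```bash
python3 - <<'E'
from h import *
from press import *
from bench import optics
press(443.5,95.3); manip.movel([443.5,95.3,230],150)
manip.movep([480,-60,300],R)
manip.move_joints([1.185,0.333,0.04,1.465,-0.013,1.343,-0.059])
print(manip.get_obs()["t"])
for n in("scene","side"):
    c=optics.camera(n); 
    if n=="scene": A=c["pixels"][130:290,120:390]
    else: B=c["pixels"][170:340,140:410]
cv2.imwrite("pics/end.png",np.vstack([cv2.resize(A,(480,290),interpolation=0),cv2.resize(B,(480,300),interpolation=0)]))
E
```

```text
press True [443.58  95.26  30.64] 6.376127141913209 21.7
26.2083
```

View pics/end.png

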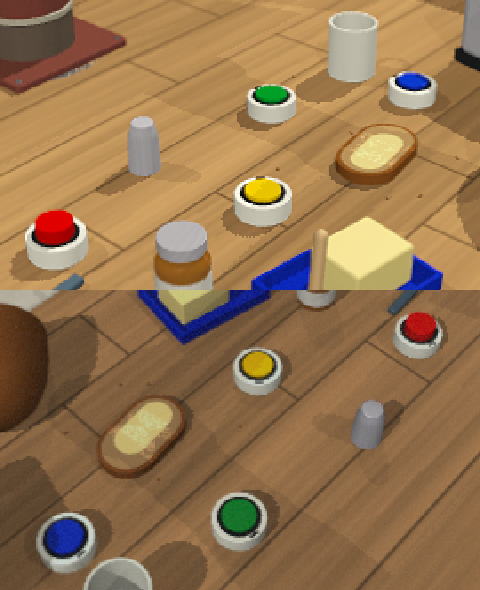

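The blue (412,83), yellow (263,190) and green (271,93) caps are all low, red (56,228) is still up, and nothing else has moved.

```bash
python3 -c "
from bench import manip
print(manip.hand_in())"
```

```text
the job is handed in; nothing more can be done
None
```

I pressed the blue, yellow and green timers in that order, each with about 6–8 N; in the final pictures all three caps are down, red is still up and nothing else has moved, and the job was handed in at about 26 s.

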